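# Swap the ointment jars onto the stands of their colour

## Robot

A 6-joint arm with a two-finger parallel gripper is mounted at the origin on the work surface. World frame = base frame: x ahead of the robot, y to its left, z up, the work surface at z = 0. Lengths are in m, angles in rad, forces in N, time in s.
With the tool pointing down it reaches from about 0.25 to 0.725 m from the base axis. Payload 4 kg.
Tool frame: the origin (TCP) lies on the mounting face of the last link; the fingertips stand 173 mm ahead of it and the grasp point (between the pads) lies 155 mm ahead of it; z points along the fingers, y is the direction in which the jaws open and shut (so a half turn about z gives the same grasp; the last joint's range is limited). The gripper opens to 85 mm and grips with 20 to 120 N. Pads are 22 mm wide; open, the fingers measure 114 mm over their backs; the gripper's body (76 mm by 85 mm) begins 54 mm behind the grasp point. The pads swing forward as they close: fully open they stand 13 mm farther back than shut.
Start: joints at [1.176, 0.241, 0.005, 1.335, 0, 1.571], TCP at [0.192, 0.462, 0.405] pointing down, gripper open.
Joint ranges: [-2.72, 2.72], [-1.05, 1.87], [-1.09, 1.28], [-1.99, 2.15], [-1.42, 1.44], [-3.14, 3.14]. Speed limits (rad/s): [2.79, 2.79, 3.14, 3.14, 3.14, 3.14].

## Interface

Orientations are given as a unit quaternion [x, y, z, w].
In Python, from station import * gives the robot as it stands. The module is installed in compiled form; this text tells all that it offers.
- The arm moves only by the shell command python3 -m pendant 'ROWS' [OPENING] [FORCE]. ROWS is JSON, a list of rows, each an object of numbers: "dx", "dy", "dz": the shift along the tool's x, y, z in units of 25 mm (1.0 is 25 mm); "wx", "wy", "wz": the turn, a rotation vector about the tool's x, y, z in rad. A call has 1 to 8 rows; each row shifts and turns the commanded pose from where the row before left it, along the tool's axes as they then stand; what a row does not reach is not made up. A row lasts 1/10 s, in which the tool goes at most 50 mm and 8.59 degrees, less where a joint would pass 70% of its speed; a pose out of reach is approached as far as the arm can. A call is refused whole if a number of a shift passes 1 or a number of a turn 0.15, either way. A call with a gripper value outside its range is refused whole. OPENING is the gripper command: -1 is shut, 1 is fully open, values between are in proportion, set as the call begins (- or left out, the last holds). The fingers move at their own pace and stop on an object; FORCE is the grip in N (left out, the last holds). Time passes only in rows, so rows that do not move let the fingers close. It gives the time, the measured TCP pose, the force and the opening at its end, in the units of the state.
- sense(): the state, without advancing time (a new reading comes with each control period).
- snapshot(name): name is "side" or "top" or "wrist"; returns a dict with "image" (480x640x3 uint8, blue, green, red), "depth" (480x640 float32, m along the optical axis (not along the pixel's ray), 0 where there is no reading), "camera_matrix" (3x3 intrinsics, pixels), "xyz" and "orientation" of the camera in the world. Camera axes: x right, y down, z forward; pixel columns grow to the right and rows downward; lengths in m; the calibration is good to about 2 mm. A picture is of the moment at which its call begins.
- job_done(): hands the job in, once; it reports no verdict.
Trained networks look in a picture, given as the dict that the camera call returned (one of the last four; its "shot" number tells which), for a name from the list of things; names that differ only in an ending like _2 or _b are one class to them, and where a whole thing is asked for, a point or a joint stands for the part that bears it (a point fixed in the world has none). Each returns a list of dicts, best first, with "p" (0 to 1); they miss things now and then, are a little off and sometimes report something else, mostly with a low value. They report only what shows in the picture. A call takes as long as a camera call.
- spot_in(picture, target): "extent" ([left, top, right, bottom] in pixels, round what is visible of it).
- outline_of(picture, target): "mask" (480x640 bool, what is visible of it) and "extent" ([left, top, right, bottom] in pixels, round what is visible of it).
- pinpoint(picture, target): "location" ([column, row] in pixels: a listed point, or the origin of a listed thing).
The state is a dict: "time": time; "q": joint angles; "qd": joint speeds; "joint_torque": joint torques, N m; "position": TCP position; "tool_rot": TCP orientation; "contact_force": force on the tool from outside, world axes, zero at the start; "torque": the same for the moment, N m; "width": finger opening in m.
Only numpy, scipy, OpenCV 4.12 (cv2) and the standard library are available. Lean on these libraries where they do the work, as an engineer would, in place of code of your own. Each camera call takes 0.05 s, during which the arm holds its last target.

## Task

The four ointment jars are all standing on stands of the wrong colour: swap them round so that each jar ends standing upright and flat, inside the rim, on the stand that matches the colour of its lid. To make room, park a jar on the grey spare stand and let go of it there; never set a jar down on the bare bench or let one fall over, and leave the grey stand empty at the end. Do not disturb the mortar and pestle.

Things in the scene. Friction and masses are not known exactly. Their poses are not given: they have to be found in the camera images.
- jar_red_center (a point): Loose ointment jar with a red lid: an upright white plastic cylinder, 44 mm in diameter over its full height and 66 mm tall, the top 20 mm of it the red lid; 60 to 120 g. The point is its centre, half-way up (33 mm above its underside); z is up its axis. At the start it stands upright in the middle of a stand of another colour.
- jar_blue_center (a point): Loose ointment jar with a blue lid: an upright white plastic cylinder, 44 mm in diameter over its full height and 66 mm tall, the top 20 mm of it the blue lid; 60 to 120 g. The point is its centre, half-way up (33 mm above its underside); z is up its axis. At the start it stands upright in the middle of a stand of another colour.
- jar_yellow_center (a point): Loose ointment jar with a yellow lid: an upright white plastic cylinder, 44 mm in diameter over its full height and 66 mm tall, the top 20 mm of it the yellow lid; 60 to 120 g. The point is its centre, half-way up (33 mm above its underside); z is up its axis. At the start it stands upright in the middle of a stand of another colour.
- jar_green_center (a point): Loose ointment jar with a green lid: an upright white plastic cylinder, 44 mm in diameter over its full height and 66 mm tall, the top 20 mm of it the green lid; 60 to 120 g. The point is its centre, half-way up (33 mm above its underside); z is up its axis. At the start it stands upright in the middle of a stand of another colour.
- stand_red: The red stand, home of the jar with the red lid; at the start another jar is in it: a red round shallow dish fixed to the bench, 78 mm outside diameter, 70 mm inside its rim; its flat inner floor is 10 mm above the bench and its rim stands 15 mm above the bench (5 mm above the floor, 4 mm thick). Origin: centre of its underside, on the bench; z up. The five stands are at least 120 mm apart, centre to centre, in any arrangement.
- stand_blue: The blue stand, home of the jar with the blue lid; at the start another jar is in it: a blue round shallow dish fixed to the bench, 78 mm outside diameter, 70 mm inside its rim; its flat inner floor is 10 mm above the bench and its rim stands 15 mm above the bench (5 mm above the floor, 4 mm thick). Origin: centre of its underside, on the bench; z up. The five stands are at least 120 mm apart, centre to centre, in any arrangement.
- stand_yellow: The yellow stand, home of the jar with the yellow lid; at the start another jar is in it: a yellow round shallow dish fixed to the bench, 78 mm outside diameter, 70 mm inside its rim; its flat inner floor is 10 mm above the bench and its rim stands 15 mm above the bench (5 mm above the floor, 4 mm thick). Origin: centre of its underside, on the bench; z up. The five stands are at least 120 mm apart, centre to centre, in any arrangement.
- stand_green: The green stand, home of the jar with the green lid; at the start another jar is in it: a green round shallow dish fixed to the bench, 78 mm outside diameter, 70 mm inside its rim; its flat inner floor is 10 mm above the bench and its rim stands 15 mm above the bench (5 mm above the floor, 4 mm thick). Origin: centre of its underside, on the bench; z up. The five stands are at least 120 mm apart, centre to centre, in any arrangement.
- stand_grey: The spare stand, empty at the start: a plain grey round shallow dish fixed to the bench, 78 mm outside diameter, 70 mm inside its rim; its flat inner floor is 10 mm above the bench and its rim stands 15 mm above the bench (5 mm above the floor, 4 mm thick). Origin: centre of its underside, on the bench; z up. The five stands are at least 120 mm apart, centre to centre, in any arrangement.
- mortar: Bystander, loose: steel mortar bowl, 100 mm across the rim and 55 mm tall, with a pestle leaning out of it to 112 mm height; left of the stands, more than 120 mm from any stand centre. Origin: centre of its underside. (Also on the bench: a glass beaker 85 mm tall, right of the stands, and a hotplate beyond them, both outside the working area.)

How it is judged:
By the outcome, as a careful person would: the job done as asked, in the order asked, and still so for the second after the job is handed in, with the robot touching nothing.
It also fails if it takes over 131 s, if anything falls off the work surface, if the arm or the gripper's body presses on something with over 40 N, if the wrist force passes 120 N, or if a joint passes its speed limit or range.

## Working session

There is one attempt and no reset: what is moved stays moved. The work goes in short steps, Python scripts to look and compute and a shell command to move; the robot and the scene stay as the last step left them, time stands still between calls to the robot, and variables do not carry over. Pictures are saved under pics/ and viewed, and the job is handed in when it is done.

```bash
mkdir -p pics
cat > h.py <<'E'
from station import *
import numpy as np, cv2
from scipy.spatial.transform import Rotation as R
def world(s,u,v,z=None):
    K=np.array(s["camera_matrix"]);o=np.array(s["xyz"]);q=R.from_quat(s["orientation"])
    d=q.apply(np.linalg.inv(K)@[u,v,1.0])
    if z is None:
        dep=s["depth"][int(round(v)),int(round(u))]; return o+d*dep
    return o+d*(z-o[2])/d[2]
E
python3 - <<'E'
from h import *
st=sense(); print({k:np.round(v,3) for k,v in st.items()})
for n in ("top","side"):
    s=snapshot(n); cv2.imwrite(f"pics/{n}0.png",s["image"]); print(n,s["xyz"],s["orientation"])
    for c in ("red","blue","yellow","green","grey"):
        r=pinpoint(s,"stand_"+c)
        for a in r[:2]: print("stand",c,a["p"],np.round(a["location"]),np.round(world(s,*a["location"],0.0),3))
        if c!="grey":
            for a in pinpoint(s,f"jar_{c}_center")[:2]: print("jar",c,a["p"],np.round(a["location"]),np.round(world(s,*a["location"],0.043),3))
    for a in pinpoint(s,"mortar")[:2]: print("mortar",a["p"],np.round(a["location"]),np.round(world(s,*a["location"],0.0),3))
E
```

```text
{'time': np.float64(0.0), 'q': array([ 1.176,  0.241,  0.004,  1.335, -0.   ,  1.571]), 'qd': array([-0.   , -0.   , -0.002, -0.001,  0.   ,  0.   ]), 'joint_torque': array([ 1.0000e-03, -3.7232e+01,  2.5241e+01,  1.7000e-02,  0.0000e+00,
       -0.0000e+00]), 'position': array([0.192, 0.461, 0.404]), 'tool_rot': array([ 0.196,  0.981, -0.001, -0.   ]), 'contact_force': array([ 0.042, -0.22 ,  0.435]), 'torque': array([-0.043,  0.034,  0.068]), 'width': np.float64(0.086)}
top [0.43667069 0.08099904 1.00333979] [ 0.71270024 -0.69893401  0.04371943 -0.04047505]
stand red 0.92 [346. 298.] [0.452 0.018 0.   ]
jar red 0.71 [458. 301.] [ 0.449 -0.225  0.043]
stand blue 0.71 [249. 286.] [0.476 0.242 0.   ]
jar blue 0.81 [420. 206.] [ 0.661 -0.145  0.043]
stand yellow 0.83 [449. 297.] [ 0.459 -0.218  0.   ]
jar yellow 0.94 [246. 282.] [0.482 0.241 0.043]
stand green 0.72 [416. 206.] [ 0.671 -0.144  0.   ]
stand green 0.49 [344. 298.] [0.451 0.022 0.   ]
jar green 0.88 [344. 298.] [0.451 0.025 0.043]
jar green 0.29 [419. 204.] [ 0.666 -0.141  0.043]
stand grey 0.6 [293. 217.] [0.64  0.145 0. 
[... 204 characters left out ...]
66.] [0.445 0.019 0.   ]
jar red 0.75 [357. 206.] [ 0.463 -0.227  0.043]
jar red 0.55 [346. 300.] [0.469 0.222 0.043]
stand blue 0.73 [345. 319.] [0.469 0.225 0.   ]
stand blue 0.43 [283. 233.] [ 0.653 -0.127  0.   ]
jar blue 0.66 [284. 214.] [ 0.653 -0.156  0.043]
stand yellow 0.8 [360. 220.] [ 0.453 -0.226  0.   ]
stand yellow 0.49 [341. 323.] [0.475 0.239 0.   ]
jar yellow 0.63 [344. 301.] [0.473 0.225 0.043]
stand green 0.78 [280. 234.] [ 0.66 -0.12  0.  ]
jar green 0.78 [357. 250.] [0.453 0.018 0.043]
jar green 0.26 [282. 234.] [ 0.64  -0.04   0.043]
stand grey 0.65 [267. 290.] [0.642 0.141 0.   ]
stand grey 0.3 [342. 320.] [0.475 0.229 0.   ]
mortar 0.89 [226. 365.] [0.67  0.379 0.   ]
```

View pics/top0.png

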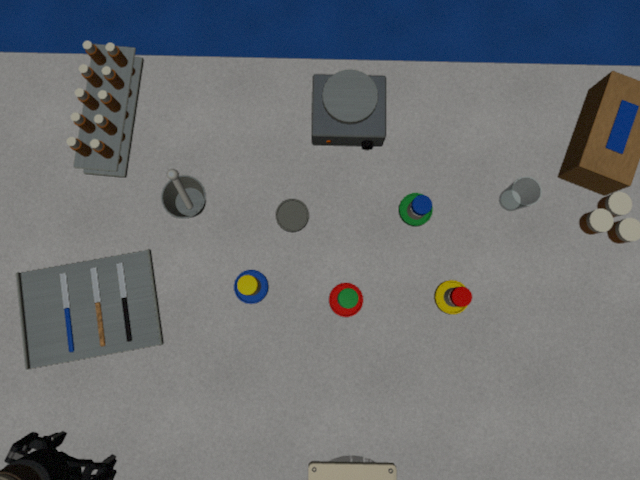

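View pics/side0.png

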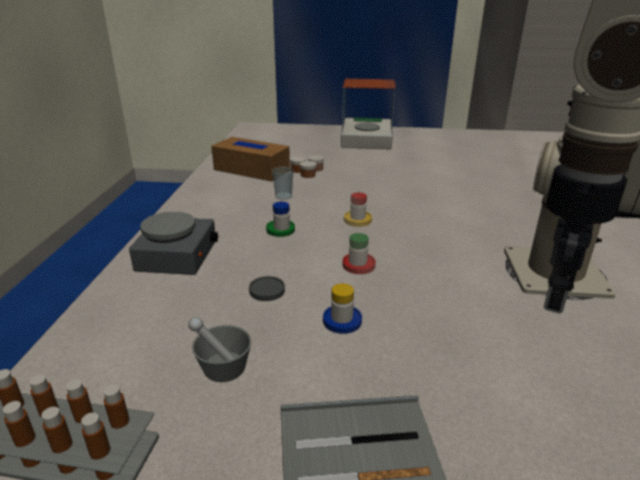

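Run:
```python
from h import *
s=snapshot("top")
K=np.array(s["camera_matrix"]); print(K.tolist())
def cent(n,z):
    for a in outline_of(s,n)[:1]:
        m=a["mask"]; v,u=np.nonzero(m); d=s["depth"][v,u]
        P=np.array(s["xyz"])+R.from_quat(s["orientation"]).apply((np.linalg.inv(K)@np.stack([u*1.,v*1.,np.ones(len(u))])).T*d[:,None])
        k=abs(P[:,2]-z)<.006
        if k.sum()<10: print(n,"few",np.percentile(P[:,2],[5,50,95])); continue
        pts=P[k,:2].astype(np.float32)
        c,r=cv2.minEnclosingCircle(pts)
        print(n,round(a["p"],2),k.sum(),"z",P[k,2].mean().round(4),"mean",pts.mean(0).round(4),"circ",np.round(c,4),round(r,4))
for c in ("red","blue","yellow","green"): cent(f"jar_{c}_center",.076); 
for c in ("red","blue","yellow","green","grey"): cent("stand_"+c,.013)
```

```text
[[434.1264891997355, 0.0, 320.9555358694589], [0.0, 434.1264891997355, 252.14034703756334], [0.0, 0.0, 1.0]]
jar_red_center 0.69 332 z 0.0754 mean [ 0.4583 -0.2215] circ [ 0.4584 -0.2219] 0.0222
jar_blue_center 0.72 327 z 0.0755 mean [0.4503 0.02  ] circ [0.4503 0.0198] 0.0218
jar_yellow_center 0.62 320 z 0.0757 mean [0.4741 0.2347] circ [0.4741 0.2347] 0.0216
jar_green_center 0.7 331 z 0.0755 mean [0.4502 0.0199] circ [0.4502 0.0199] 0.0219
stand_red 0.76 493 z 0.0112 mean [0.4455 0.0209] circ [0.4479 0.0209] 0.0387
stand_blue 0.96 484 z 0.0118 mean [0.4697 0.2334] circ [0.4726 0.2371] 0.039
stand_yellow 0.81 487 z 0.0114 mean [ 0.4574 -0.2107] circ [ 0.4584 -0.2208] 0.0394
stand_green 0.82 396 z 0.0114 mean [ 0.655  -0.1305] circ [ 0.6603 -0.1393] 0.0392
stand_grey 0.93 822 z 0.0109 mean [0.6411 0.1481] circ [0.641  0.1481] 0.039
```

The top view shows yellow on the blue stand at px (248,286), green on red (346,299), red on yellow (455,297) and blue on green (417,208). Grey is empty (292,215) and the mortar is at (184,196). The network took the green jar for blue once; the blue jar is at about (0.660,-0.140). The jars form one 4-cycle, so the order is yellow→grey, blue→blue, green→green, red→red, yellow→yellow.

I'll first square the tool with the world axes: the tool x needs +22.6° about world z.

```bash
python3 -m pendant '[{"wz":-0.131},{"wz":-0.131},{"wz":-0.131},{}]' 0.7 40
python3 - <<'E'
from h import *
st=sense();print(R.from_quat(st["tool_rot"]).as_matrix().round(3).tolist(),st["position"],st["width"])
s=snapshot("top")
# lid/rim by colour and depth
K=np.array(s["camera_matrix"]);v,u=np.mgrid[0:480,0:640]
P=np.array(s["xyz"])+R.from_quat(s["orientation"]).apply((np.linalg.inv(K)@np.stack([u.ravel(),v.ravel(),np.ones(u.size)])).T*s["depth"].ravel()[:,None])
k=(abs(P[:,2]-.076)<.008).reshape(480,640).astype(np.uint8)
n,l,stt,c=cv2.connectedComponentsWithStats(k)
for i in range(1,n):
    if 150<stt[i,4]<600:
        m=(l==i).ravel();cc,r=cv2.minEnclosingCircle(P[m,:2].astype(np.float32)); print(stt[i,4],c[i].round(),P[m].mean(0).round(4),np.round(cc,4),round(r,4))
E
```

```text
[[-0.923, 0.385, -0.0], [0.385, 0.923, -0.0], [-0.0, -0.0, -1.0]] [0.19232191 0.46152851 0.40468296] 0.08518460954088275
520 [594. 142.] [ 0.8063 -0.5257  0.0763] [ 0.8365 -0.5749] 0.1321
255 [525. 191.] [ 0.6907 -0.3672  0.0771] [ 0.6906 -0.3654] 0.0341
320 [421. 205.] [ 0.6567 -0.1388  0.0752] [ 0.6573 -0.1393] 0.0222
332 [247. 285.] [0.4744 0.2348 0.0756] [0.4745 0.2353] 0.022
341 [461. 297.] [ 0.4583 -0.2216  0.0753] [ 0.4579 -0.2225] 0.0223
331 [347. 298.] [0.4502 0.0199 0.0758] [0.4508 0.0197] 0.022$[0]: bad value
```

```bash
python3 -m pendant '[{"dx":0,"dy":0,"dz":0,"wx":0,"wy":0,"wz":-0.131},{"dx":0,"dy":0,"dz":0,"wx":0,"wy":0,"wz":-0.131},{"dx":0,"dy":0,"dz":0,"wx":0,"wy":0,"wz":-0.131}]' 0.7 40
```

```text
time: 1.95
position: [0.1923, 0.4615, 0.4047]
tool_rot: [-0.002, 1.0, -0.0, 0.0]
contact_force: [0.3, 0.4, -0.0]
width: 0.0725
```

```bash
python3 -m pendant '[{"dx":-0.94,"dy":-0.75,"dz":0.3,"wx":0,"wy":0,"wz":0},{"dx":-0.94,"dy":-0.75,"dz":0.3,"wx":0,"wy":0,"wz":0},{"dx":-0.94,"dy":-0.75,"dz":0.3,"wx":0,"wy":0,"wz":0},{"dx":-0.94,"dy":-0.75,"dz":0.3,"wx":0,"wy":0,"wz":0},{"dx":-0.94,"dy":-0.75,"dz":0.3,"wx":0,"wy":0,"wz":0},{"dx":-0.94,"dy":-0.75,"dz":0.3,"wx":0,"wy":0,"wz":0},{"dx":-0.94,"dy":-0.75,"dz":0.3,"wx":0,"wy":0,"wz":0},{"dx":-0.94,"dy":-0.75,"dz":0.3,"wx":0,"wy":0,"wz":0}]'
python3 -m pendant '[{"dx":-0.94,"dy":-0.75,"dz":0.3,"wx":0,"wy":0,"wz":0},{"dx":-0.94,"dy":-0.75,"dz":0.3,"wx":0,"wy":0,"wz":0},{"dx":-0.94,"dy":-0.75,"dz":0.3,"wx":0,"wy":0,"wz":0},{"dx":-0.94,"dy":-0.75,"dz":0.3,"wx":0,"wy":0,"wz":0},{"dx":0,"dy":0,"dz":0,"wx":0,"wy":0,"wz":0},{"dx":0,"dy":0,"dz":0,"wx":0,"wy":0,"wz":0}]'
python3 - <<'E'
from h import *
print(sense()["q"].round(3),sense()["tool_rot"])
s=snapshot("wrist");cv2.imwrite("pics/w1.png",s["image"]);print(s["xyz"],s["orientation"])
for n in ("stand_blue","jar_yellow_center","stand_grey"):
    for a in pinpoint(s,n)[:1]:print(n,a["p"],a["location"],world(s,*a["location"],0.043 if "jar" in n else 0))
E
```

```text
time: 2.75
position: [0.3809, 0.3103, 0.3445]
tool_rot: [0.001, 1.0, 0.0, 0.0]
contact_force: [0.2, 0.3, 0.5]
width: 0.0729
time: 3.35
position: [0.4741, 0.2356, 0.3144]
tool_rot: [0.002, 1.0, -0.0, -0.001]
contact_force: [-0.3, -0.1, 0.9]
width: 0.0725
[ 0.461  0.354 -0.08   1.137  0.     0.464] [ 1.66422274e-03  9.99998451e-01 -3.80136132e-05 -5.70993120e-04]
[0.39236397 0.23563248 0.28359296] [0.69910001 0.69690821 0.11258769 0.11358759]
stand_grey 0.9 [223.2, 391.8] [0.64151767 0.1440239  0.        ]
```

View pics/w1.png

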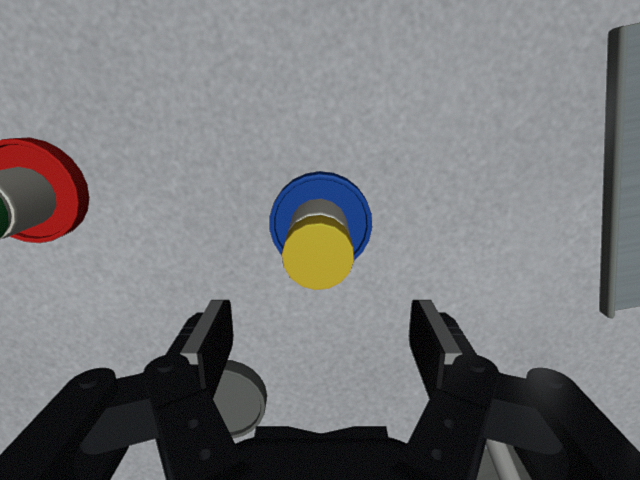

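The wrist view shows the yellow lid at (318,255), centred between the jaws (about column 320). I'll check x from the depth.

```bash
cat >> h.py <<'E'
def lids(name,z=.076):
    s=snapshot(name)
    K=np.array(s["camera_matrix"]);v,u=np.mgrid[0:480,0:640]
    P=np.array(s["xyz"])+R.from_quat(s["orientation"]).apply((np.linalg.inv(K)@np.stack([u.ravel(),v.ravel(),np.ones(u.size)])).T*s["depth"].ravel()[:,None])
    k=(abs(P[:,2]-z)<.006).reshape(480,640).astype(np.uint8)
    n,l,stt,c=cv2.connectedComponentsWithStats(k)
    for i in range(1,n):
        if stt[i,4]>150:
            m=(l==i).ravel();cc,r=cv2.minEnclosingCircle(P[m,:2].astype(np.float32))
            if r<.05: print(stt[i,4],c[i].round(),P[m].mean(0).round(4),np.round(cc,4),round(r,4),s["image"][int(c[i][1]),int(c[i][0])])
    return s,P.reshape(480,640,3)
E
python3 - <<'E'
from h import *
lids("wrist")
E
```

```text
3884 [315. 255.] [0.4751 0.2332 0.0757] [0.4766 0.2333] 0.0221 [ 49 160 180]
```

```bash
python3 -m pendant '[{"dx":-0.05,"dy":-0.05,"dz":0.8,"wx":0,"wy":0,"wz":0},{"dx":0,"dy":0,"dz":0.8,"wx":0,"wy":0,"wz":0},{"dx":0,"dy":0,"dz":0.8,"wx":0,"wy":0,"wz":0},{"dx":0,"dy":0,"dz":0.8,"wx":0,"wy":0,"wz":0},{"dx":0,"dy":0,"dz":0.8,"wx":0,"wy":0,"wz":0},{"dx":0,"dy":0,"dz":0.45,"wx":0,"wy":0,"wz":0},{"dx":0,"dy":0,"dz":0,"wx":0,"wy":0,"wz":0},{"dx":0,"dy":0,"dz":0,"wx":0,"wy":0,"wz":0}]'
python3 -m pendant '[{"dx":0,"dy":0,"dz":0,"wx":0,"wy":0,"wz":0},{"dx":0,"dy":0,"dz":0,"wx":0,"wy":0,"wz":0},{"dx":0,"dy":0,"dz":0,"wx":0,"wy":0,"wz":0},{"dx":0,"dy":0,"dz":0,"wx":0,"wy":0,"wz":0},{"dx":0,"dy":0,"dz":0,"wx":0,"wy":0,"wz":0},{"dx":0,"dy":0,"dz":0,"wx":0,"wy":0,"wz":0}]' -1 40
python3 - <<'E'
from h import *
s=snapshot("side");cv2.imwrite("pics/s1.png",cv2.resize(s["image"][200:400,220:470],(750,600)))
E
```

```text
time: 4.4
position: [0.4752, 0.2352, 0.204]
tool_rot: [0.001, 1.0, 0.0, 0.0]
contact_force: [0.6, 0.6, 0.5]
width: 0.0728
time: 5.0
position: [0.4757, 0.235, 0.2048]
tool_rot: [0.001, 1.0, 0.001, 0.001]
contact_force: [-0.2, -0.1, 5.7]
width: 0.0433
```

View pics/s1.png

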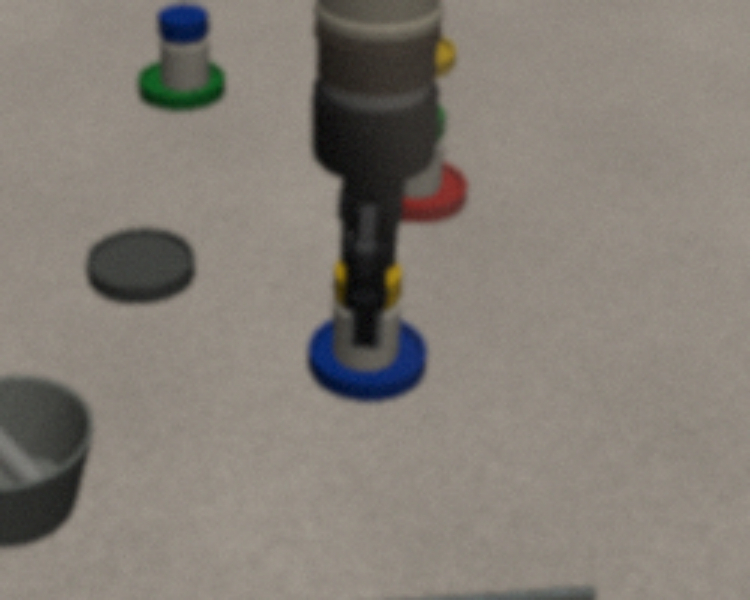

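The jar is held: width 43 mm, finger centred on it at about (367,310) in the crop. Next I lift it and carry it to grey.

```bash
python3 -m pendant '[{"dx":0,"dy":0,"dz":-0.6,"wx":0,"wy":0,"wz":0},{"dx":0,"dy":0,"dz":-0.8,"wx":0,"wy":0,"wz":0},{"dx":0,"dy":0,"dz":-0.8,"wx":0,"wy":0,"wz":0},{"dx":0,"dy":0,"dz":-0.8,"wx":0,"wy":0,"wz":0}]'
python3 -m pendant '[{"dx":-0.83,"dy":-0.44,"dz":0,"wx":0,"wy":0,"wz":0},{"dx":-0.83,"dy":-0.44,"dz":0,"wx":0,"wy":0,"wz":0},{"dx":-0.83,"dy":-0.44,"dz":0,"wx":0,"wy":0,"wz":0},{"dx":-0.83,"dy":-0.44,"dz":0,"wx":0,"wy":0,"wz":0},{"dx":-0.83,"dy":-0.44,"dz":0,"wx":0,"wy":0,"wz":0},{"dx":-0.83,"dy":-0.44,"dz":0,"wx":0,"wy":0,"wz":0},{"dx":-0.83,"dy":-0.44,"dz":0,"wx":0,"wy":0,"wz":0},{"dx":-0.83,"dy":-0.44,"dz":0,"wx":0,"wy":0,"wz":0}]'
python3 -m pendant '[{"dx":0,"dy":0,"dz":0,"wx":0,"wy":0,"wz":0},{"dx":0,"dy":0,"dz":0,"wx":0,"wy":0,"wz":0}]'
python3 - <<'E'
from h import *
print(sense()["q"].round(3))
s=snapshot("wrist");cv2.imwrite("pics/w2.png",s["image"])
E
```

```text
time: 5.45
position: [0.4749, 0.2346, 0.2788]
tool_rot: [0.001, 1.0, -0.0, -0.001]
contact_force: [0.2, 0.6, -0.6]
width: 0.0435
time: 6.25
position: [0.6415, 0.1458, 0.2778]
tool_rot: [0.001, 1.0, -0.0, -0.001]
contact_force: [0.3, -0.0, -1.1]
width: 0.0435
time: 6.45
position: [0.6409, 0.146, 0.2775]
tool_rot: [0.001, 1.0, -0.0, -0.001]
contact_force: [0.7, -0.3, -0.5]
width: 0.0431
[0.224 0.626 0.263 1.21  0.    0.227]
```

View pics/w2.png

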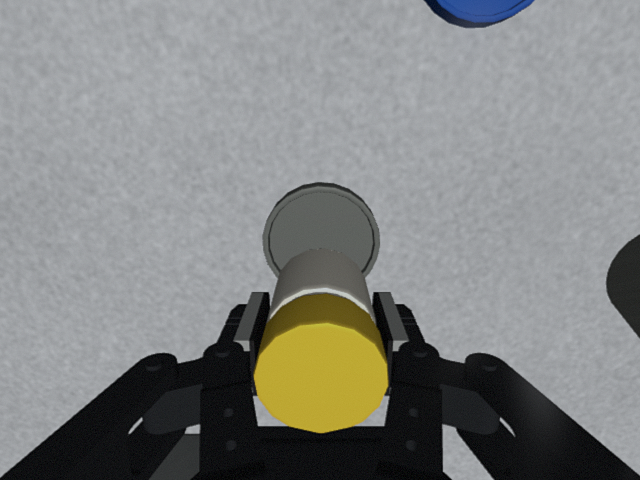

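The jar lines up with the grey dish: dish centre at (321,235), jar axis at column 321. Lowering it.

```bash
python3 -m pendant '[{"dx":0,"dy":0,"dz":0.8,"wx":0,"wy":0,"wz":0},{"dx":0,"dy":0,"dz":0.8,"wx":0,"wy":0,"wz":0},{"dx":0,"dy":0,"dz":0.7,"wx":0,"wy":0,"wz":0},{"dx":0,"dy":0,"dz":0.4,"wx":0,"wy":0,"wz":0},{"dx":0,"dy":0,"dz":0.2,"wx":0,"wy":0,"wz":0},{"dx":0,"dy":0,"dz":0,"wx":0,"wy":0,"wz":0},{"dx":0,"dy":0,"dz":0,"wx":0,"wy":0,"wz":0}]'
```

```text
time: 7.2
position: [0.6412, 0.1468, 0.2069]
tool_rot: [0.001, 1.0, 0.0, 0.001]
contact_force: [-0.1, 0.1, -0.8]
width: 0.0429
```

```bash
python3 -m pendant '[{"dx":0,"dy":0,"dz":0.06,"wx":0,"wy":0,"wz":0},{"dx":0,"dy":0,"dz":0.04,"wx":0,"wy":0,"wz":0},{"dx":0,"dy":0,"dz":0,"wx":0,"wy":0,"wz":0}]'
```

```text
time: 7.5
position: [0.6413, 0.1466, 0.2048]
tool_rot: [0.001, 1.0, 0.0, 0.001]
contact_force: [-1.4, -0.7, 4.8]
width: 0.0432
```

```bash
python3 -m pendant '[{"dx":0,"dy":0,"dz":0,"wx":0,"wy":0,"wz":0},{"dx":0,"dy":0,"dz":0,"wx":0,"wy":0,"wz":0},{"dx":0,"dy":0,"dz":0,"wx":0,"wy":0,"wz":0},{"dx":0,"dy":0,"dz":0,"wx":0,"wy":0,"wz":0},{"dx":0,"dy":0,"dz":-0.6,"wx":0,"wy":0,"wz":0},{"dx":0,"dy":0,"dz":-1,"wx":0,"wy":0,"wz":0},{"dx":0,"dy":0,"dz":-1,"wx":0,"wy":0,"wz":0},{"dx":0,"dy":0,"dz":-1,"wx":0,"wy":0,"wz":0}]' 0.7
python3 -m pendant '[{"dx":0,"dy":-0.95,"dz":-0.4,"wx":0,"wy":0,"wz":0},{"dx":0,"dy":-0.95,"dz":0,"wx":0,"wy":0,"wz":0},{"dx":-0.1,"dy":-0.95,"dz":0,"wx":0,"wy":0,"wz":0},{"dx":-0.1,"dy":-0.95,"dz":0,"wx":0,"wy":0,"wz":0},{"dx":-0.1,"dy":-0.95,"dz":0,"wx":0,"wy":0,"wz":0},{"dx":-0.1,"dy":-0.95,"dz":0,"wx":0,"wy":0,"wz":0},{"dx":-0.1,"dy":-0.95,"dz":0,"wx":0,"wy":0,"wz":0},{"dx":-0.1,"dy":-0.95,"dz":0,"wx":0,"wy":0,"wz":0}]'
python3 -m pendant '[{"dx":-0.05,"dy":-0.95,"dz":0,"wx":0,"wy":0,"wz":0},{"dx":0,"dy":-0.95,"dz":0,"wx":0,"wy":0,"wz":0},{"dx":0,"dy":-0.95,"dz":0,"wx":0,"wy":0,"wz":0},{"dx":0,"dy":-0.95,"dz":0,"wx":0,"wy":0,"wz":0},{"dx":0,"dy":0,"dz":0,"wx":0,"wy":0,"wz":0},{"dx":0,"dy":0,"dz":0,"wx":0,"wy":0,"wz":0}]'
python3 - <<'E'
from h import *
print(sense()["q"].round(3))
s,P=lids("wrist");cv2.imwrite("pics/w3.png",s["image"])
s,P=lids("top");cv2.imwrite("pics/t3.png",s["image"])
E
```

```text
time: 8.3
position: [0.6409, 0.1465, 0.294]
tool_rot: [0.001, 1.0, -0.0, -0.0]
contact_force: [0.7, 0.0, 0.4]
width: 0.0727
time: 9.1
position: [0.6556, -0.0445, 0.3033]
tool_rot: [0.001, 1.0, 0.0, -0.0]
contact_force: [-0.7, 0.6, -0.3]
width: 0.0729
time: 9.7
position: [0.6566, -0.139, 0.3031]
tool_rot: [0.001, 1.0, 0.0, -0.0]
contact_force: [0.0, -0.7, 1.0]
width: 0.0727
[-0.209  0.637  0.352  1.286  0.    -0.206]
4291 [316. 263.] [ 0.6582 -0.1421  0.0757] [ 0.6599 -0.1421] 0.0223 [136  65  23]
269 [421. 206.] [ 0.6538 -0.1393  0.0755] [ 0.6564 -0.1395] 0.0219 [125  59  18]
314 [289. 210.] [0.6394 0.148  0.0757] [0.6402 0.1483] 0.0223 [ 10 151 170]
331 [347. 298.] [0.4502 0.0198 0.0755] [0.4504 0.0198] 0.022 [ 54 120  39]
```

View pics/w3.png

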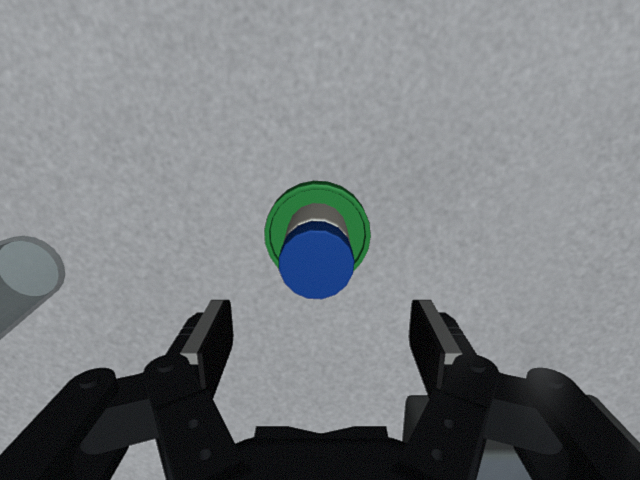

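View pics/t3.png

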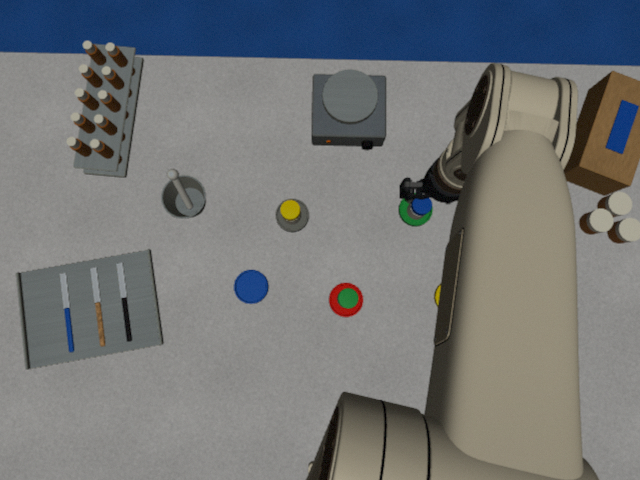

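Yellow stands centred on grey at (0.640,0.148). In the wrist view the blue lid is at (316,262), about 2 mm left of the jaw centre, so I descend with a small correction.

```bash
python3 -m pendant '[{"dx":-0.05,"dy":-0.07,"dz":0.8,"wx":0,"wy":0,"wz":0},{"dx":0,"dy":0,"dz":0.8,"wx":0,"wy":0,"wz":0},{"dx":0,"dy":0,"dz":0.8,"wx":0,"wy":0,"wz":0},{"dx":0,"dy":0,"dz":0.8,"wx":0,"wy":0,"wz":0},{"dx":0,"dy":0,"dz":0.5,"wx":0,"wy":0,"wz":0},{"dx":0,"dy":0,"dz":0.24,"wx":0,"wy":0,"wz":0},{"dx":0,"dy":0,"dz":0,"wx":0,"wy":0,"wz":0},{"dx":0,"dy":0,"dz":0,"wx":0,"wy":0,"wz":0}]'
python3 -m pendant '[{"dx":0,"dy":0,"dz":0,"wx":0,"wy":0,"wz":0},{"dx":0,"dy":0,"dz":0,"wx":0,"wy":0,"wz":0},{"dx":0,"dy":0,"dz":0,"wx":0,"wy":0,"wz":0},{"dx":0,"dy":0,"dz":0,"wx":0,"wy":0,"wz":0},{"dx":0,"dy":0,"dz":0,"wx":0,"wy":0,"wz":0},{"dx":0,"dy":0,"dz":0,"wx":0,"wy":0,"wz":0}]' -1 40
```

```text
time: 10.6
position: [0.6584, -0.1401, 0.2059]
tool_rot: [0.001, 1.0, -0.0, 0.001]
contact_force: [0.6, 0.0, 0.3]
width: 0.0727
time: 11.2
position: [0.6585, -0.1405, 0.2063]
tool_rot: [0.001, 1.0, -0.0, 0.001]
contact_force: [-0.1, 0.2, 5.8]
width: 0.0436
```

```bash
python3 -m pendant '[{"dx":0,"dy":0,"dz":-0.6,"wx":0,"wy":0,"wz":0},{"dx":0,"dy":0,"dz":-0.8,"wx":0,"wy":0,"wz":0},{"dx":0,"dy":0,"dz":-0.8,"wx":0,"wy":0,"wz":0},{"dx":0,"dy":0,"dz":-0.8,"wx":0,"wy":0,"wz":0},{"dx":0,"dy":0,"dz":-0.8,"wx":0,"wy":0,"wz":0},{"dx":0,"dy":0,"dz":-0.2,"wx":0,"wy":0,"wz":0}]'
python3 -m pendant '[{"dx":0.46,"dy":0.94,"dz":0,"wx":0,"wy":0,"wz":0},{"dx":0.46,"dy":0.94,"dz":0,"wx":0,"wy":0,"wz":0},{"dx":0.46,"dy":0.94,"dz":0,"wx":0,"wy":0,"wz":0},{"dx":0.46,"dy":0.94,"dz":0,"wx":0,"wy":0,"wz":0},{"dx":0.46,"dy":0.94,"dz":0,"wx":0,"wy":0,"wz":0},{"dx":0.46,"dy":0.94,"dz":0,"wx":0,"wy":0,"wz":0},{"dx":0.46,"dy":0.94,"dz":0,"wx":0,"wy":0,"wz":0},{"dx":0.46,"dy":0.94,"dz":0,"wx":0,"wy":0,"wz":0}]'
python3 -m pendant '[{"dx":0.46,"dy":0.94,"dz":0,"wx":0,"wy":0,"wz":0},{"dx":0.46,"dy":0.94,"dz":0,"wx":0,"wy":0,"wz":0},{"dx":0.46,"dy":0.94,"dz":0,"wx":0,"wy":0,"wz":0},{"dx":0.46,"dy":0.94,"dz":0,"wx":0,"wy":0,"wz":0},{"dx":0.46,"dy":0.94,"dz":0,"wx":0,"wy":0,"wz":0},{"dx":0.46,"dy":0.94,"dz":0,"wx":0,"wy":0,"wz":0},{"dx":0.46,"dy":0.94,"dz":0,"wx":0,"wy":0,"wz":0},{"dx":0.46,"dy":0.94,"dz":0,"wx":0,"wy":0,"wz":0}]'
python3 -m pendant '[{"dx":0,"dy":0,"dz":0,"wx":0,"wy":0,"wz":0},{"dx":0,"dy":0,"dz":0,"wx":0,"wy":0,"wz":0}]'
python3 - <<'E'
from h import *
s=snapshot("wrist");cv2.imwrite("pics/w4.png",s["image"])
E
```

```text
time: 11.8
position: [0.6584, -0.1405, 0.3071]
tool_rot: [0.001, 1.0, -0.0, 0.002]
contact_force: [0.5, -0.9, -1.3]
width: 0.0429
time: 12.6
position: [0.5653, 0.0487, 0.3036]
tool_rot: [0.001, 1.0, -0.0, -0.001]
contact_force: [0.1, 0.3, -1.0]
width: 0.0428
time: 13.4
position: [0.4737, 0.2367, 0.3037]
tool_rot: [0.001, 1.0, -0.0, -0.001]
contact_force: [0.3, -0.2, -0.7]
width: 0.0429
time: 13.6
position: [0.4741, 0.2362, 0.304]
tool_rot: [0.0, 1.0, -0.001, -0.001]
contact_force: [-0.2, -0.5, -1.3]
width: 0.043
```

View pics/w4.png

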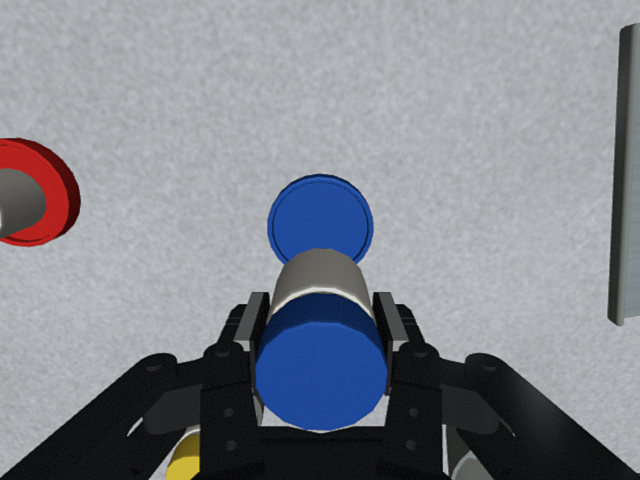

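The blue jar is over the blue stand: dish centre (321,225), jar axis about 321. Lowering it.

```bash
python3 -m pendant '[{"dx":0,"dy":0,"dz":0.8,"wx":0,"wy":0,"wz":0},{"dx":0,"dy":0,"dz":0.8,"wx":0,"wy":0,"wz":0},{"dx":0,"dy":0,"dz":0.8,"wx":0,"wy":0,"wz":0},{"dx":0,"dy":0,"dz":0.8,"wx":0,"wy":0,"wz":0},{"dx":0,"dy":0,"dz":0.4,"wx":0,"wy":0,"wz":0},{"dx":0,"dy":0,"dz":0.2,"wx":0,"wy":0,"wz":0},{"dx":0,"dy":0,"dz":0.1,"wx":0,"wy":0,"wz":0},{"dx":0,"dy":0,"dz":0,"wx":0,"wy":0,"wz":0}]'
```

```text
time: 14.45
position: [0.475, 0.2359, 0.2078]
tool_rot: [0.001, 1.0, 0.0, 0.0]
contact_force: [0.5, 0.5, -0.8]
width: 0.0432
```

```bash
python3 -m pendant '[{"dx":0,"dy":0,"dz":0.06,"wx":0,"wy":0,"wz":0},{"dx":0,"dy":0,"dz":0.04,"wx":0,"wy":0,"wz":0},{"dx":0,"dy":0,"dz":0,"wx":0,"wy":0,"wz":0}]'
```

```text
time: 14.75
position: [0.475, 0.2363, 0.2062]
tool_rot: [0.001, 1.0, 0.0, 0.001]
contact_force: [-1.4, -1.2, 4.5]
width: 0.043
```

```bash
python3 -m pendant '[{"dx":0,"dy":0,"dz":0,"wx":0,"wy":0,"wz":0},{"dx":0,"dy":0,"dz":0,"wx":0,"wy":0,"wz":0},{"dx":0,"dy":0,"dz":0,"wx":0,"wy":0,"wz":0},{"dx":0,"dy":0,"dz":0,"wx":0,"wy":0,"wz":0},{"dx":0,"dy":0,"dz":-0.6,"wx":0,"wy":0,"wz":0},{"dx":0,"dy":0,"dz":-1,"wx":0,"wy":0,"wz":0},{"dx":0,"dy":0,"dz":-1,"wx":0,"wy":0,"wz":0},{"dx":0,"dy":0,"dz":-1,"wx":0,"wy":0,"wz":0}]' 0.7
python3 -m pendant '[{"dx":0.1,"dy":-0.87,"dz":-0.4,"wx":0,"wy":0,"wz":0},{"dx":0.1,"dy":-0.87,"dz":0,"wx":0,"wy":0,"wz":0},{"dx":0.1,"dy":-0.87,"dz":0,"wx":0,"wy":0,"wz":0},{"dx":0.1,"dy":-0.87,"dz":0,"wx":0,"wy":0,"wz":0},{"dx":0.1,"dy":-0.87,"dz":0,"wx":0,"wy":0,"wz":0},{"dx":0.1,"dy":-0.87,"dz":0,"wx":0,"wy":0,"wz":0},{"dx":0.1,"dy":-0.87,"dz":0,"wx":0,"wy":0,"wz":0},{"dx":0.1,"dy":-0.87,"dz":0,"wx":0,"wy":0,"wz":0}]'
python3 -m pendant '[{"dx":0.1,"dy":-0.87,"dz":0,"wx":0,"wy":0,"wz":0},{"dx":0.1,"dy":-0.83,"dz":0,"wx":0,"wy":0,"wz":0},{"dx":0,"dy":0,"dz":0,"wx":0,"wy":0,"wz":0},{"dx":0,"dy":0,"dz":0,"wx":0,"wy":0,"wz":0}]'
python3 - <<'E'
from h import *
s,P=lids("wrist");cv2.imwrite("pics/w5.png",s["image"])
s,P=lids("top");cv2.imwrite("pics/t5.png",s["image"])
E
```

```text
time: 15.55
position: [0.4745, 0.236, 0.2956]
tool_rot: [0.001, 1.0, -0.0, -0.0]
contact_force: [0.3, 0.1, -0.1]
width: 0.0722
time: 16.35
position: [0.4541, 0.0612, 0.3049]
tool_rot: [0.001, 1.0, -0.0, -0.0]
contact_force: [0.7, 0.3, 0.5]
width: 0.0723
time: 16.75
position: [0.4493, 0.0194, 0.3049]
tool_rot: [0.001, 1.0, 0.0, 0.0]
contact_force: [0.4, 0.8, 0.6]
width: 0.0722
4233 [318. 261.] [0.451  0.0174 0.0757] [0.4524 0.0175] 0.0221 [ 59 118  42]
177 [495. 477.] [0.6218 0.145  0.072 ] [0.626  0.1461] 0.0134 [25 81 95]
312 [290. 210.] [0.6393 0.148  0.0758] [0.6399 0.1484] 0.0219 [ 12 144 161]
334 [245. 285.] [0.4742 0.2377 0.0758] [0.4745 0.2383] 0.022 [127  66  29]
332 [461. 297.] [ 0.458  -0.2218  0.0755] [ 0.458  -0.2222] 0.0222 [  8  11 149]
```

View pics/w5.png

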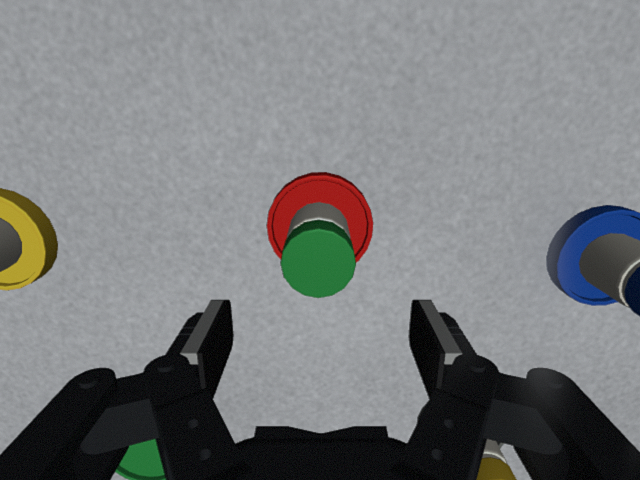

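View pics/t5.png

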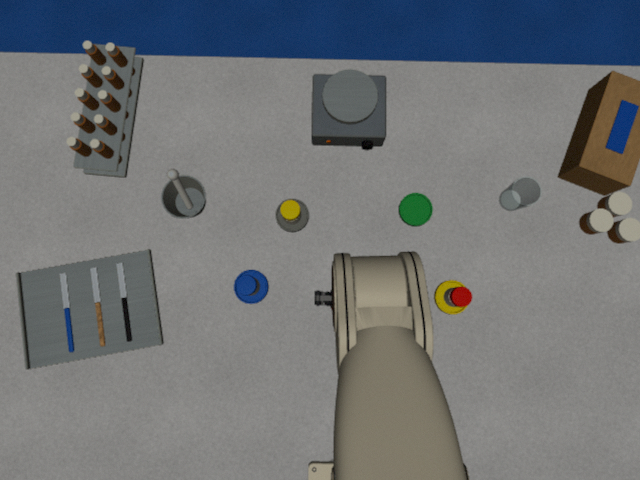

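Blue is on the blue stand at (0.4745,0.238), lid height 75.8 mm, so it stands flat. The green lid is at (318,261), between the jaws. Grasping it now.

```bash
python3 -m pendant '[{"dx":-0.05,"dy":-0.03,"dz":0.8,"wx":0,"wy":0,"wz":0},{"dx":0,"dy":0,"dz":0.8,"wx":0,"wy":0,"wz":0},{"dx":0,"dy":0,"dz":0.8,"wx":0,"wy":0,"wz":0},{"dx":0,"dy":0,"dz":0.8,"wx":0,"wy":0,"wz":0},{"dx":0,"dy":0,"dz":0.5,"wx":0,"wy":0,"wz":0},{"dx":0,"dy":0,"dz":0.3,"wx":0,"wy":0,"wz":0},{"dx":0,"dy":0,"dz":0,"wx":0,"wy":0,"wz":0},{"dx":0,"dy":0,"dz":0,"wx":0,"wy":0,"wz":0}]'
python3 -m pendant '[{"dx":0,"dy":0,"dz":0,"wx":0,"wy":0,"wz":0},{"dx":0,"dy":0,"dz":0,"wx":0,"wy":0,"wz":0},{"dx":0,"dy":0,"dz":0,"wx":0,"wy":0,"wz":0},{"dx":0,"dy":0,"dz":0,"wx":0,"wy":0,"wz":0},{"dx":0,"dy":0,"dz":0,"wx":0,"wy":0,"wz":0},{"dx":0,"dy":0,"dz":0,"wx":0,"wy":0,"wz":0}]' -1 40
python3 -m pendant '[{"dx":0,"dy":0,"dz":-0.6,"wx":0,"wy":0,"wz":0},{"dx":0,"dy":0,"dz":-0.8,"wx":0,"wy":0,"wz":0},{"dx":0,"dy":0,"dz":-0.8,"wx":0,"wy":0,"wz":0},{"dx":0,"dy":0,"dz":-0.8,"wx":0,"wy":0,"wz":0},{"dx":0,"dy":0,"dz":-0.8,"wx":0,"wy":0,"wz":0},{"dx":0,"dy":0,"dz":-0.2,"wx":0,"wy":0,"wz":0}]'
```

```text
time: 17.65
position: [0.4509, 0.0192, 0.2053]
tool_rot: [0.001, 1.0, 0.0, 0.0]
contact_force: [0.2, -0.4, 0.7]
width: 0.0728
time: 18.25
position: [0.4511, 0.0188, 0.2059]
tool_rot: [0.001, 1.0, 0.0, 0.001]
contact_force: [-1.4, 0.8, 6.1]
width: 0.0434
time: 18.85
position: [0.4511, 0.0188, 0.3068]
tool_rot: [0.001, 1.0, 0.0, 0.002]
contact_force: [0.4, 0.4, -2.6]
width: 0.0432
```

```bash
python3 -m pendant '[{"dx":-0.83,"dy":-0.63,"dz":0,"wx":0,"wy":0,"wz":0},{"dx":-0.83,"dy":-0.63,"dz":0,"wx":0,"wy":0,"wz":0},{"dx":-0.83,"dy":-0.63,"dz":0,"wx":0,"wy":0,"wz":0},{"dx":-0.83,"dy":-0.63,"dz":0,"wx":0,"wy":0,"wz":0},{"dx":-0.83,"dy":-0.63,"dz":0,"wx":0,"wy":0,"wz":0},{"dx":-0.83,"dy":-0.63,"dz":0,"wx":0,"wy":0,"wz":0},{"dx":-0.83,"dy":-0.63,"dz":0,"wx":0,"wy":0,"wz":0},{"dx":-0.83,"dy":-0.63,"dz":0,"wx":0,"wy":0,"wz":0}]'
python3 -m pendant '[{"dx":-0.83,"dy":-0.63,"dz":0,"wx":0,"wy":0,"wz":0},{"dx":-0.83,"dy":-0.63,"dz":0,"wx":0,"wy":0,"wz":0},{"dx":0,"dy":0,"dz":0,"wx":0,"wy":0,"wz":0},{"dx":0,"dy":0,"dz":0,"wx":0,"wy":0,"wz":0}]'
python3 - <<'E'
from h import *
s=snapshot("wrist");cv2.imwrite("pics/w6.png",s["image"])
E
```

```text
time: 19.65
position: [0.6167, -0.1082, 0.3032]
tool_rot: [0.001, 1.0, 0.0, -0.001]
contact_force: [0.3, 0.0, -0.8]
width: 0.0431
time: 20.05
position: [0.6574, -0.1393, 0.3028]
tool_rot: [0.001, 1.0, 0.0, -0.002]
contact_force: [0.1, 1.5, -1.9]
width: 0.0432
```

View pics/w6.png

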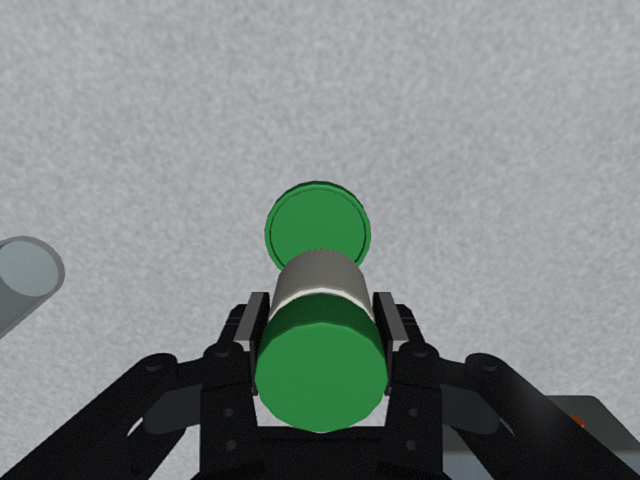

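The green dish is at (318,232) and the jar axis at 321, so I add 1 mm in −y and lower.

```bash
python3 -m pendant '[{"dx":-0.02,"dy":-0.05,"dz":0.8,"wx":0,"wy":0,"wz":0},{"dx":0,"dy":0,"dz":0.8,"wx":0,"wy":0,"wz":0},{"dx":0,"dy":0,"dz":0.8,"wx":0,"wy":0,"wz":0},{"dx":0,"dy":0,"dz":0.8,"wx":0,"wy":0,"wz":0},{"dx":0,"dy":0,"dz":0.4,"wx":0,"wy":0,"wz":0},{"dx":0,"dy":0,"dz":0.2,"wx":0,"wy":0,"wz":0},{"dx":0,"dy":0,"dz":0.1,"wx":0,"wy":0,"wz":0},{"dx":0,"dy":0,"dz":0,"wx":0,"wy":0,"wz":0}]'
python3 -m pendant '[{"dx":0,"dy":0,"dz":0.04,"wx":0,"wy":0,"wz":0},{"dx":0,"dy":0,"dz":0,"wx":0,"wy":0,"wz":0}]'
```

```text
time: 20.9
position: [0.6584, -0.1402, 0.2081]
tool_rot: [0.001, 1.0, -0.0, 0.0]
contact_force: [-0.9, 0.2, -0.4]
width: 0.0433
time: 21.1
position: [0.6585, -0.1404, 0.2073]
tool_rot: [0.001, 1.0, -0.0, 0.001]
contact_force: [0.1, 0.2, -1.7]
width: 0.0429
```

```bash
python3 -m pendant '[{"dx":0,"dy":0,"dz":0.06,"wx":0,"wy":0,"wz":0},{"dx":0,"dy":0,"dz":0.02,"wx":0,"wy":0,"wz":0},{"dx":0,"dy":0,"dz":0,"wx":0,"wy":0,"wz":0}]'
```

```text
time: 21.4
position: [0.6585, -0.1404, 0.206]
tool_rot: [0.001, 1.0, -0.0, 0.001]
contact_force: [-1.4, 0.1, 5.7]
width: 0.0431
```

```bash
python3 -m pendant '[{"dx":0,"dy":0,"dz":0,"wx":0,"wy":0,"wz":0},{"dx":0,"dy":0,"dz":0,"wx":0,"wy":0,"wz":0},{"dx":0,"dy":0,"dz":0,"wx":0,"wy":0,"wz":0},{"dx":0,"dy":0,"dz":0,"wx":0,"wy":0,"wz":0},{"dx":0,"dy":0,"dz":-0.6,"wx":0,"wy":0,"wz":0},{"dx":0,"dy":0,"dz":-1,"wx":0,"wy":0,"wz":0},{"dx":0,"dy":0,"dz":-1,"wx":0,"wy":0,"wz":0},{"dx":0,"dy":0,"dz":-1,"wx":0,"wy":0,"wz":0}]' 0.7
python3 -m pendant '[{"dx":0.8,"dy":-0.33,"dz":-0.4,"wx":0,"wy":0,"wz":0},{"dx":0.8,"dy":-0.33,"dz":0,"wx":0,"wy":0,"wz":0},{"dx":0.8,"dy":-0.33,"dz":0,"wx":0,"wy":0,"wz":0},{"dx":0.8,"dy":-0.33,"dz":0,"wx":0,"wy":0,"wz":0},{"dx":0.8,"dy":-0.33,"dz":0,"wx":0,"wy":0,"wz":0},{"dx":0.8,"dy":-0.33,"dz":0,"wx":0,"wy":0,"wz":0},{"dx":0.8,"dy":-0.33,"dz":0,"wx":0,"wy":0,"wz":0},{"dx":0.8,"dy":-0.33,"dz":0,"wx":0,"wy":0,"wz":0}]'
python3 -m pendant '[{"dx":0.8,"dy":-0.33,"dz":0,"wx":0,"wy":0,"wz":0},{"dx":0.8,"dy":-0.33,"dz":0,"wx":0,"wy":0,"wz":0},{"dx":0,"dy":0,"dz":0,"wx":0,"wy":0,"wz":0},{"dx":0,"dy":0,"dz":0,"wx":0,"wy":0,"wz":0}]'
python3 - <<'E'
from h import *
print(sense()["q"].round(3))
s,P=lids("wrist");cv2.imwrite("pics/w7.png",s["image"])
s,P=lids("top");cv2.imwrite("pics/t7.png",s["image"])
E
```

```text
time: 22.2
position: [0.6581, -0.1403, 0.295]
tool_rot: [0.001, 1.0, 0.0, -0.0]
contact_force: [-0.2, -1.1, -0.7]
width: 0.0723
time: 23.0
position: [0.4972, -0.2063, 0.3044]
tool_rot: [0.001, 1.0, -0.0, 0.0]
contact_force: [0.1, -0.4, 1.1]
width: 0.0722
time: 23.4
position: [0.4581, -0.2226, 0.3047]
tool_rot: [0.001, 1.0, -0.0, 0.0]
contact_force: [-0.8, -0.5, -0.8]
width: 0.0727
[-0.452  0.325 -0.15   1.095  0.    -0.45 ]
4261 [317. 260.] [ 0.4591 -0.2252  0.0757] [ 0.4605 -0.2251] 0.0222 [ 22  24 157]
315 [421. 204.] [ 0.657  -0.1377  0.0754] [ 0.6577 -0.1381] 0.022 [ 42 104  23]
314 [289. 210.] [0.6393 0.1483 0.0756] [0.64   0.1482] 0.0221 [ 11 144 160]
333 [245. 285.] [0.474  0.2376 0.0758] [0.4742 0.2381] 0.022 [126  66  25]
```

View pics/w7.png

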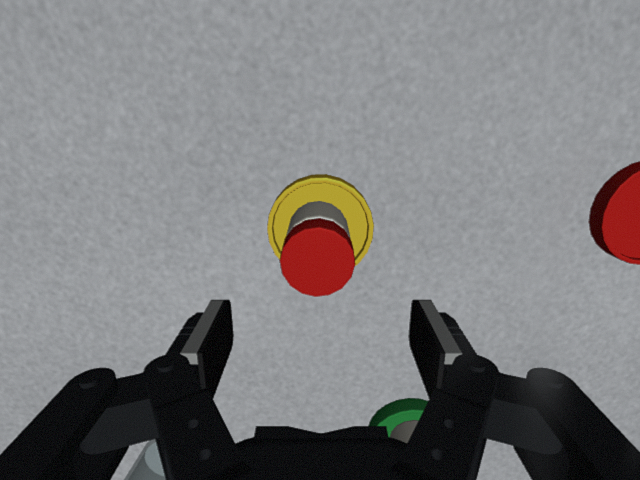

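View pics/t7.png

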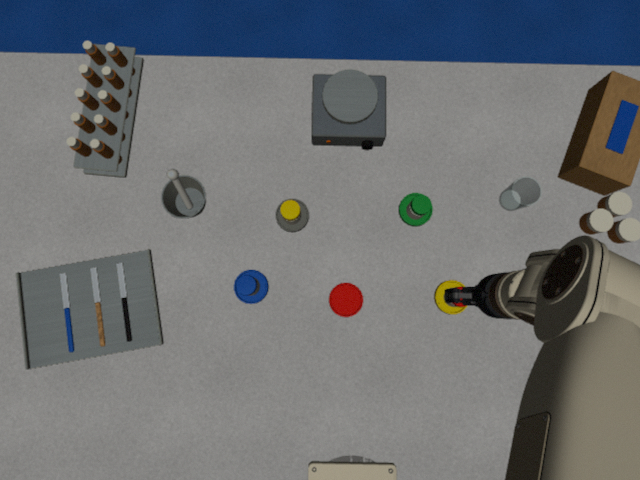

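Green is on the green stand at (0.6577,-0.138). The red lid is at (317,260), between the jaws. I'll grasp it, lift, and go to the red stand at (0.450,0.020).

```bash
python3 -m pendant '[{"dx":-0.04,"dy":-0.03,"dz":0.8,"wx":0,"wy":0,"wz":0},{"dx":0,"dy":0,"dz":0.8,"wx":0,"wy":0,"wz":0},{"dx":0,"dy":0,"dz":0.8,"wx":0,"wy":0,"wz":0},{"dx":0,"dy":0,"dz":0.8,"wx":0,"wy":0,"wz":0},{"dx":0,"dy":0,"dz":0.5,"wx":0,"wy":0,"wz":0},{"dx":0,"dy":0,"dz":0.3,"wx":0,"wy":0,"wz":0},{"dx":0,"dy":0,"dz":0,"wx":0,"wy":0,"wz":0},{"dx":0,"dy":0,"dz":0,"wx":0,"wy":0,"wz":0}]'
python3 -m pendant '[{"dx":0,"dy":0,"dz":0,"wx":0,"wy":0,"wz":0},{"dx":0,"dy":0,"dz":0,"wx":0,"wy":0,"wz":0},{"dx":0,"dy":0,"dz":0,"wx":0,"wy":0,"wz":0},{"dx":0,"dy":0,"dz":0,"wx":0,"wy":0,"wz":0},{"dx":0,"dy":0,"dz":0,"wx":0,"wy":0,"wz":0},{"dx":0,"dy":0,"dz":0,"wx":0,"wy":0,"wz":0}]' -1 40
python3 -m pendant '[{"dx":0,"dy":0,"dz":-0.6,"wx":0,"wy":0,"wz":0},{"dx":0,"dy":0,"dz":-0.8,"wx":0,"wy":0,"wz":0},{"dx":0,"dy":0,"dz":-0.8,"wx":0,"wy":0,"wz":0},{"dx":0,"dy":0,"dz":-0.8,"wx":0,"wy":0,"wz":0},{"dx":0,"dy":0,"dz":-0.8,"wx":0,"wy":0,"wz":0},{"dx":0,"dy":0,"dz":-0.2,"wx":0,"wy":0,"wz":0}]'
```

```text
time: 24.3
position: [0.4597, -0.2231, 0.2048]
tool_rot: [0.001, 1.0, -0.0, 0.0]
contact_force: [-0.0, 0.3, -0.0]
width: 0.0727
time: 24.9
position: [0.4596, -0.2235, 0.2055]
tool_rot: [0.001, 1.0, -0.0, 0.001]
contact_force: [-0.3, -0.4, 5.6]
width: 0.0435
time: 25.5
position: [0.4595, -0.2234, 0.3062]
tool_rot: [0.001, 1.0, -0.001, 0.001]
contact_force: [0.6, -0.3, -1.1]
width: 0.0434
```

```bash
python3 -m pendant '[{"dx":0.04,"dy":0.88,"dz":0,"wx":0,"wy":0,"wz":0},{"dx":0.04,"dy":0.88,"dz":0,"wx":0,"wy":0,"wz":0},{"dx":0.04,"dy":0.88,"dz":0,"wx":0,"wy":0,"wz":0},{"dx":0.04,"dy":0.88,"dz":0,"wx":0,"wy":0,"wz":0},{"dx":0.04,"dy":0.88,"dz":0,"wx":0,"wy":0,"wz":0},{"dx":0.04,"dy":0.88,"dz":0,"wx":0,"wy":0,"wz":0},{"dx":0.04,"dy":0.88,"dz":0,"wx":0,"wy":0,"wz":0},{"dx":0.04,"dy":0.88,"dz":0,"wx":0,"wy":0,"wz":0}]'
python3 -m pendant '[{"dx":0,"dy":0.88,"dz":0,"wx":0,"wy":0,"wz":0},{"dx":0,"dy":0.88,"dz":0,"wx":0,"wy":0,"wz":0},{"dx":0,"dy":0.88,"dz":0,"wx":0,"wy":0,"wz":0},{"dx":0,"dy":0,"dz":0,"wx":0,"wy":0,"wz":0},{"dx":0,"dy":0,"dz":0,"wx":0,"wy":0,"wz":0}]'
python3 - <<'E'
from h import *
s=snapshot("wrist");cv2.imwrite("pics/w8.png",s["image"])
E
```

```text
time: 26.3
position: [0.4508, -0.0463, 0.3033]
tool_rot: [0.001, 1.0, 0.0, -0.001]
contact_force: [0.1, -0.5, -0.8]
width: 0.0432
time: 26.8
position: [0.4511, 0.019, 0.3036]
tool_rot: [0.0, 1.0, -0.0, -0.001]
contact_force: [-0.6, 0.2, -0.2]
width: 0.0435
```

View pics/w8.png

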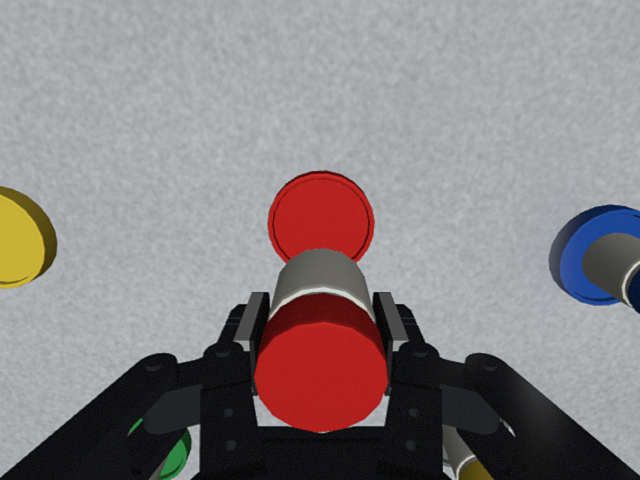

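Aligned: the red dish is at (321,222) and the jar axis at 321. Lowering it.

```bash
python3 -m pendant '[{"dx":0,"dy":0,"dz":0.8,"wx":0,"wy":0,"wz":0},{"dx":0,"dy":0,"dz":0.8,"wx":0,"wy":0,"wz":0},{"dx":0,"dy":0,"dz":0.8,"wx":0,"wy":0,"wz":0},{"dx":0,"dy":0,"dz":0.8,"wx":0,"wy":0,"wz":0},{"dx":0,"dy":0,"dz":0.4,"wx":0,"wy":0,"wz":0},{"dx":0,"dy":0,"dz":0.2,"wx":0,"wy":0,"wz":0},{"dx":0,"dy":0,"dz":0.1,"wx":0,"wy":0,"wz":0},{"dx":0,"dy":0,"dz":0,"wx":0,"wy":0,"wz":0}]'
python3 -m pendant '[{"dx":0,"dy":0,"dz":0.06,"wx":0,"wy":0,"wz":0},{"dx":0,"dy":0,"dz":0.03,"wx":0,"wy":0,"wz":0},{"dx":0,"dy":0,"dz":0,"wx":0,"wy":0,"wz":0}]'
```

```text
time: 27.65
position: [0.4518, 0.0186, 0.2072]
tool_rot: [0.001, 1.0, -0.0, 0.0]
contact_force: [-0.5, 0.4, -0.4]
width: 0.0426
time: 27.95
position: [0.4519, 0.0189, 0.2054]
tool_rot: [0.001, 1.0, -0.0, 0.001]
contact_force: [0.0, 0.4, 2.7]
width: 0.0434
```

```bash
python3 -m pendant '[{"dx":0,"dy":0,"dz":0,"wx":0,"wy":0,"wz":0},{"dx":0,"dy":0,"dz":0,"wx":0,"wy":0,"wz":0},{"dx":0,"dy":0,"dz":0,"wx":0,"wy":0,"wz":0},{"dx":0,"dy":0,"dz":0,"wx":0,"wy":0,"wz":0},{"dx":0,"dy":0,"dz":-0.6,"wx":0,"wy":0,"wz":0},{"dx":0,"dy":0,"dz":-1,"wx":0,"wy":0,"wz":0},{"dx":0,"dy":0,"dz":-1,"wx":0,"wy":0,"wz":0},{"dx":0,"dy":0,"dz":-1,"wx":0,"wy":0,"wz":0}]' 0.7
python3 -m pendant '[{"dx":-0.84,"dy":0.57,"dz":-0.4,"wx":0,"wy":0,"wz":0},{"dx":-0.84,"dy":0.57,"dz":0,"wx":0,"wy":0,"wz":0},{"dx":-0.84,"dy":0.57,"dz":0,"wx":0,"wy":0,"wz":0},{"dx":-0.84,"dy":0.57,"dz":0,"wx":0,"wy":0,"wz":0},{"dx":-0.84,"dy":0.57,"dz":0,"wx":0,"wy":0,"wz":0},{"dx":-0.84,"dy":0.57,"dz":0,"wx":0,"wy":0,"wz":0},{"dx":-0.84,"dy":0.57,"dz":0,"wx":0,"wy":0,"wz":0},{"dx":-0.84,"dy":0.57,"dz":0,"wx":0,"wy":0,"wz":0}]'
python3 -m pendant '[{"dx":-0.84,"dy":0.57,"dz":0,"wx":0,"wy":0,"wz":0},{"dx":0,"dy":0,"dz":0,"wx":0,"wy":0,"wz":0},{"dx":0,"dy":0,"dz":0,"wx":0,"wy":0,"wz":0}]'
python3 - <<'E'
from h import *
s,P=lids("wrist");cv2.imwrite("pics/w9.png",s["image"])
s,P=lids("top");cv2.imwrite("pics/t9.png",s["image"])
E
```

```text
time: 28.75
position: [0.4513, 0.0188, 0.2954]
tool_rot: [0.001, 1.0, -0.0, -0.0]
contact_force: [-0.1, -0.1, -1.0]
width: 0.0723
time: 29.55
position: [0.6204, 0.1331, 0.3043]
tool_rot: [0.001, 1.0, -0.0, -0.0]
contact_force: [-0.3, 0.4, -0.5]
width: 0.0727
time: 29.85
position: [0.6407, 0.1469, 0.3037]
tool_rot: [0.001, 1.0, -0.0, -0.001]
contact_force: [-0.4, -0.5, 0.3]
width: 0.0726
4302 [320. 260.] [0.6408 0.1462 0.0757] [0.6421 0.1463] 0.0221 [ 44 156 176]
313 [421. 204.] [ 0.657  -0.1377  0.0754] [ 0.6572 -0.1379] 0.0221 [ 43 104  28]
```

View pics/w9.png

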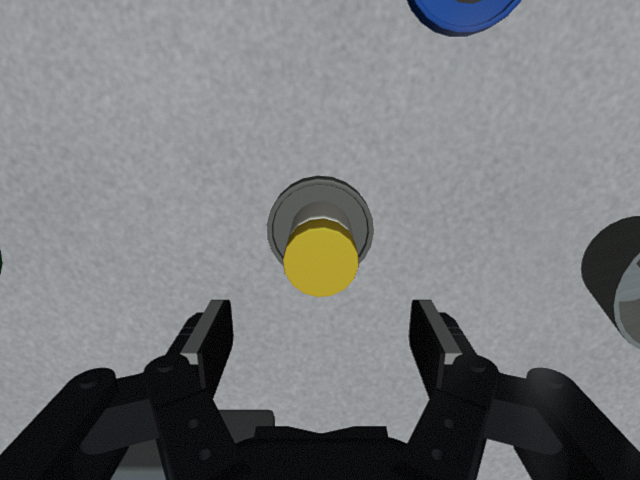

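View pics/t9.png

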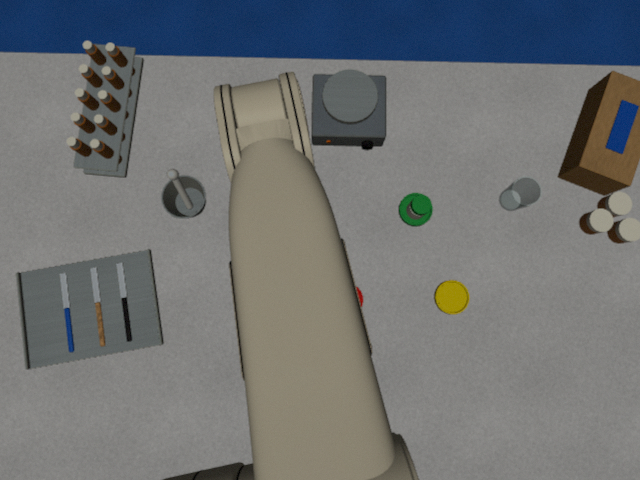

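The yellow lid is at (321,259), centred between the jaws, and the yellow dish is empty. Grasping and lifting.

```bash
python3 -m pendant '[{"dx":0,"dy":0,"dz":0.8,"wx":0,"wy":0,"wz":0},{"dx":0,"dy":0,"dz":0.8,"wx":0,"wy":0,"wz":0},{"dx":0,"dy":0,"dz":0.8,"wx":0,"wy":0,"wz":0},{"dx":0,"dy":0,"dz":0.8,"wx":0,"wy":0,"wz":0},{"dx":0,"dy":0,"dz":0.5,"wx":0,"wy":0,"wz":0},{"dx":0,"dy":0,"dz":0.26,"wx":0,"wy":0,"wz":0},{"dx":0,"dy":0,"dz":0,"wx":0,"wy":0,"wz":0},{"dx":0,"dy":0,"dz":0,"wx":0,"wy":0,"wz":0}]'
python3 -m pendant '[{"dx":0,"dy":0,"dz":0,"wx":0,"wy":0,"wz":0},{"dx":0,"dy":0,"dz":0,"wx":0,"wy":0,"wz":0},{"dx":0,"dy":0,"dz":0,"wx":0,"wy":0,"wz":0},{"dx":0,"dy":0,"dz":0,"wx":0,"wy":0,"wz":0},{"dx":0,"dy":0,"dz":0,"wx":0,"wy":0,"wz":0},{"dx":0,"dy":0,"dz":0,"wx":0,"wy":0,"wz":0}]' -1 40
python3 -m pendant '[{"dx":0,"dy":0,"dz":-0.6,"wx":0,"wy":0,"wz":0},{"dx":0,"dy":0,"dz":-0.8,"wx":0,"wy":0,"wz":0},{"dx":0,"dy":0,"dz":-0.8,"wx":0,"wy":0,"wz":0},{"dx":0,"dy":0,"dz":-0.8,"wx":0,"wy":0,"wz":0},{"dx":0,"dy":0,"dz":-0.8,"wx":0,"wy":0,"wz":0},{"dx":0,"dy":0,"dz":-0.2,"wx":0,"wy":0,"wz":0}]'
```

```text
time: 30.75
position: [0.6411, 0.1467, 0.2067]
tool_rot: [0.001, 1.0, 0.0, 0.001]
contact_force: [0.3, 0.2, -0.2]
width: 0.0728
time: 31.35
position: [0.6413, 0.1468, 0.207]
tool_rot: [0.001, 1.0, 0.0, 0.001]
contact_force: [-0.5, 0.4, 6.2]
width: 0.0435
time: 31.95
position: [0.6412, 0.1469, 0.3077]
tool_rot: [0.001, 1.0, 0.0, 0.002]
contact_force: [-0.6, 0.1, -1.4]
width: 0.0432
```

```bash
python3 -m pendant '[{"dx":0.46,"dy":-0.92,"dz":0,"wx":0,"wy":0,"wz":0},{"dx":0.46,"dy":-0.92,"dz":0,"wx":0,"wy":0,"wz":0},{"dx":0.46,"dy":-0.92,"dz":0,"wx":0,"wy":0,"wz":0},{"dx":0.46,"dy":-0.92,"dz":0,"wx":0,"wy":0,"wz":0},{"dx":0.46,"dy":-0.92,"dz":0,"wx":0,"wy":0,"wz":0},{"dx":0.46,"dy":-0.92,"dz":0,"wx":0,"wy":0,"wz":0},{"dx":0.46,"dy":-0.92,"dz":0,"wx":0,"wy":0,"wz":0},{"dx":0.46,"dy":-0.92,"dz":0,"wx":0,"wy":0,"wz":0}]'
python3 -m pendant '[{"dx":0.46,"dy":-0.92,"dz":0,"wx":0,"wy":0,"wz":0},{"dx":0.46,"dy":-0.92,"dz":0,"wx":0,"wy":0,"wz":0},{"dx":0.46,"dy":-0.92,"dz":0,"wx":0,"wy":0,"wz":0},{"dx":0.46,"dy":-0.92,"dz":0,"wx":0,"wy":0,"wz":0},{"dx":0.45,"dy":-0.92,"dz":0,"wx":0,"wy":0,"wz":0},{"dx":0.45,"dy":-0.92,"dz":0,"wx":0,"wy":0,"wz":0},{"dx":0.45,"dy":-0.94,"dz":0,"wx":0,"wy":0,"wz":0},{"dx":0.45,"dy":-0.96,"dz":0,"wx":0,"wy":0,"wz":0}]'
python3 -m pendant '[{"dx":0,"dy":0,"dz":0,"wx":0,"wy":0,"wz":0},{"dx":0,"dy":0,"dz":0,"wx":0,"wy":0,"wz":0}]'
python3 - <<'E'
from h import *
s=snapshot("wrist");cv2.imwrite("pics/w10.png",s["image"])
E
```

```text
time: 32.75
position: [0.5474, -0.0379, 0.3043]
tool_rot: [0.001, 1.0, 0.0, -0.001]
contact_force: [0.0, -0.3, -0.6]
width: 0.0432
time: 33.55
position: [0.4561, -0.223, 0.3045]
tool_rot: [0.001, 1.0, 0.0, -0.001]
contact_force: [0.8, -0.4, -1.1]
width: 0.0432
time: 33.75
position: [0.4565, -0.2226, 0.3048]
tool_rot: [0.002, 1.0, 0.001, -0.001]
contact_force: [0.8, -0.3, -1.3]
width: 0.0427
```

View pics/w10.png

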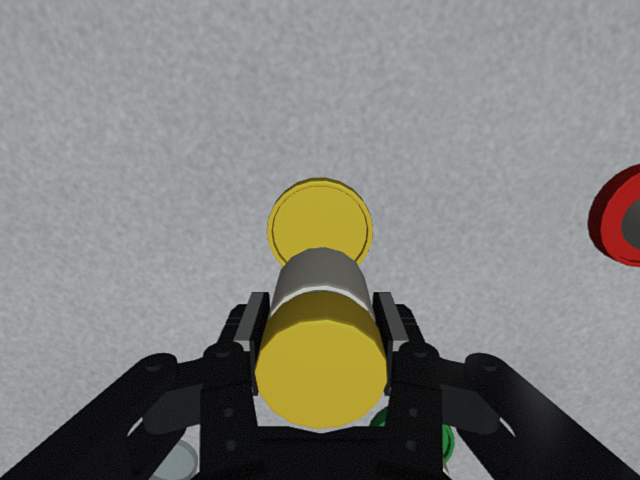

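The yellow dish is at (320,228) and the jar axis at 321. I add 2 mm in +x and lower.

```bash
python3 -m pendant '[{"dx":-0.07,"dy":0,"dz":0.8,"wx":0,"wy":0,"wz":0},{"dx":0,"dy":0,"dz":0.8,"wx":0,"wy":0,"wz":0},{"dx":0,"dy":0,"dz":0.8,"wx":0,"wy":0,"wz":0},{"dx":0,"dy":0,"dz":0.8,"wx":0,"wy":0,"wz":0},{"dx":0,"dy":0,"dz":0.4,"wx":0,"wy":0,"wz":0},{"dx":0,"dy":0,"dz":0.2,"wx":0,"wy":0,"wz":0},{"dx":0,"dy":0,"dz":0.1,"wx":0,"wy":0,"wz":0},{"dx":0,"dy":0,"dz":0,"wx":0,"wy":0,"wz":0}]'
python3 -m pendant '[{"dx":0,"dy":0,"dz":0.06,"wx":0,"wy":0,"wz":0},{"dx":0,"dy":0,"dz":0.03,"wx":0,"wy":0,"wz":0},{"dx":0,"dy":0,"dz":0,"wx":0,"wy":0,"wz":0}]'
```

```text
time: 34.6
position: [0.4592, -0.2224, 0.2085]
tool_rot: [0.001, 1.0, -0.0, 0.0]
contact_force: [0.3, -0.3, -2.0]
width: 0.0431
time: 34.9
position: [0.4592, -0.2227, 0.2069]
tool_rot: [0.001, 1.0, -0.0, 0.001]
contact_force: [-0.1, -0.8, 3.1]
width: 0.0434
```

Contact made. I release, lift, and back the arm away towards the base for a clear final check.

```bash
python3 -m pendant '[{"dx":0,"dy":0,"dz":0,"wx":0,"wy":0,"wz":0},{"dx":0,"dy":0,"dz":0,"wx":0,"wy":0,"wz":0},{"dx":0,"dy":0,"dz":0,"wx":0,"wy":0,"wz":0},{"dx":0,"dy":0,"dz":0,"wx":0,"wy":0,"wz":0},{"dx":0,"dy":0,"dz":-0.6,"wx":0,"wy":0,"wz":0},{"dx":0,"dy":0,"dz":-1,"wx":0,"wy":0,"wz":0},{"dx":0,"dy":0,"dz":-1,"wx":0,"wy":0,"wz":0},{"dx":0,"dy":0,"dz":-1,"wx":0,"wy":0,"wz":0}]' 0.7
python3 -m pendant '[{"dx":0.6,"dy":-0.8,"dz":-0.5,"wx":0,"wy":0,"wz":0},{"dx":0.6,"dy":-0.8,"dz":-0.5,"wx":0,"wy":0,"wz":0},{"dx":0.6,"dy":-0.8,"dz":-0.5,"wx":0,"wy":0,"wz":0},{"dx":0.6,"dy":-0.8,"dz":0,"wx":0,"wy":0,"wz":0},{"dx":0.6,"dy":-0.8,"dz":0,"wx":0,"wy":0,"wz":0},{"dx":0.6,"dy":-0.8,"dz":0,"wx":0,"wy":0,"wz":0},{"dx":0.6,"dy":-0.8,"dz":0,"wx":0,"wy":0,"wz":0},{"dx":0,"dy":0,"dz":0,"wx":0,"wy":0,"wz":0}]'
python3 - <<'E'
from h import *
s,P=lids("top");cv2.imwrite("pics/t11.png",s["image"])
K=s["image"].astype(int)
for c in ("red","blue","yellow","green","grey"):
    for a in outline_of(s,"stand_"+c)[:1]:
        p=P[a["mask"]];p=p[abs(p[:,2]-.012)<.006]; cc,r=cv2.minEnclosingCircle(p[:,:2].astype(np.float32)); print(c,round(a["p"],2),np.round(cc,4),round(r,4))
for a in pinpoint(s,"mortar")[:1]: print("mortar",a["location"],world(s,*a["location"],0))
s=snapshot("side");cv2.imwrite("pics/s11.png",s["image"])
E
```

```text
time: 35.7
position: [0.4587, -0.2224, 0.2966]
tool_rot: [0.001, 1.0, 0.0, -0.0]
contact_force: [0.1, -0.7, -0.9]
width: 0.0727
time: 36.5
position: [0.3521, -0.364, 0.3333]
tool_rot: [0.003, 1.0, -0.0, -0.0]
contact_force: [-0.2, -0.1, 0.3]
width: 0.0726
314 [421. 204.] [ 0.657  -0.1377  0.0753] [ 0.6574 -0.1383] 0.022 [ 43 103  24]
332 [245. 285.] [0.4742 0.2378 0.0758] [0.4744 0.2382] 0.0219 [123  62  20]
337 [460. 297.] [ 0.4581 -0.2199  0.0755] [ 0.458  -0.2204] 0.0221 [  6 140 158]
327 [347. 298.] [0.4508 0.0209 0.0758] [0.4507 0.0206] 0.0218 [ 13  22 152]
red 0.71 [0.4477 0.0207] 0.039
blue 0.75 [0.4723 0.2362] 0.0387
yellow 0.67 [ 0.4576 -0.2198] 0.0386
green 0.81 [ 0.66  -0.139] 0.0389
grey 0.93 [0.6413 0.1477] 0.0392
mortar [193.1, 199.5] [0.67581663 0.38135245 0.        ]
```

View pics/t11.png

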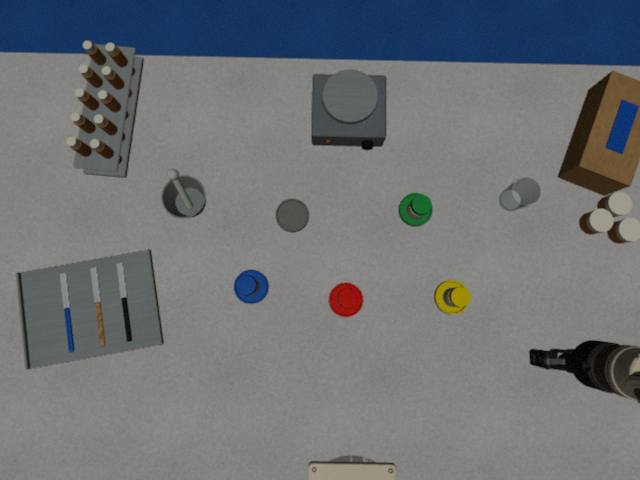

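View pics/s11.png

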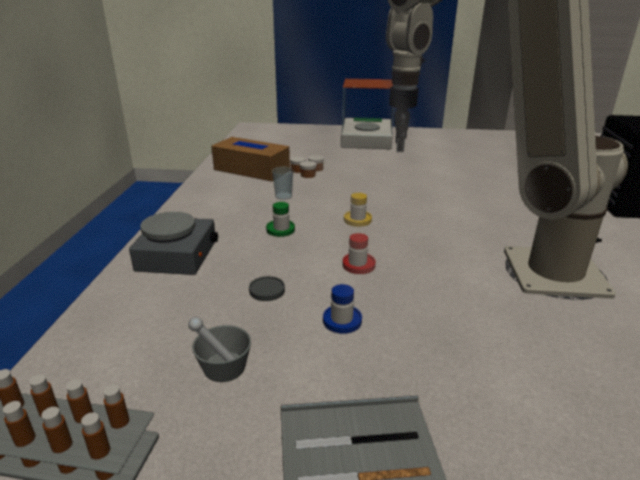

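Both views show every jar upright on its own colour: green at (280,220), yellow (358,210), red (358,253) and blue (342,308) in the side view. All are within 3 mm of the stand centres. Grey is empty at (266,288) and the mortar is where it was.

```bash
python3 -c "
from station import *
print(job_done())"
```

```text
the job is handed in; nothing more can be done
None
```

All four jars now stand on the stands that match their lids, and the job is handed in. I parked yellow on the grey stand and let go of it there, moved blue, green and red home, then brought yellow home. The arm finished at about 36.5 s of the 131 s allowed.

- **Jars:** in the final top picture the lid tops are at 75–76 mm (76 expected), so all four stand flat. Each is within about 3 mm of its stand centre, with 13 mm of room to the rim.
- **Rest of the scene:** the grey stand is empty, and the mortar is within 1 mm of where it started. The gripper is open and clear of everything.
- **Forces:** the highest force reading I saw was about 6 N, as the fingers closed on a jar and at set-down.

Two things disagreed or failed, with no effect on the result:
- **Jar misread:** at the start a network took the green jar for the blue one. I caught this in the picture.
- **Refused call:** the first move call was refused because its rows did not name all six numbers. Nothing moved.

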